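Put the bead boards away in the slotted rack

ROBOT

A 7-joint arm with a two-finger parallel gripper is mounted at the origin on the work surface. World frame = base frame: x ahead of the robot, y to its left, z up, the work surface at z = 0. Lengths are in m, angles in rad, forces in N, time in s.
With the tool pointing down it reaches from about 0.4 to 0.85 m from the base axis. Payload 6.9 kg.
Tool frame: the origin (TCP) lies at the very end of the fingers, on their centre line; the grasp point (between the pads) lies 19 mm behind it; z points along the fingers, y is the line along which they close (so a half turn about z gives the same grasp; the last joint's range is limited). The gripper opens to 85 mm and grips with 20 to 120 N. Pads are 22 mm wide; open, the fingers measure 114 mm over their backs; the gripper's body (76 mm by 85 mm) begins 54 mm behind the grasp point. The pads swing forward as they close: fully open they stand 13 mm farther back than shut.
Start: joints at [1.446, 0.507, -0.238, 1.5, 0.126, 1.149, -0.155], TCP at [0.143, -0.608, 0.231] pointing down, gripper open.
Joint ranges: [-3.08, 3.08], [-0.24, 2.05], [-1.43, 1.35], [0, 2.5], [-1.52, 4.66], [0.17, 1.96], [-2.89, 2.89]. Speed limits (rad/s): [2.39, 2.39, 3.14, 3.14, 3.14, 3.14, 3.14].

INTERFACE

Orientations are given as a rotation vector (axis times angle).
In Python, from workcell import r gives the robot as it stands.
- The arm moves only by the tool apply_moves, never from a script. Its arguments are lists of equal length, an entry for each row: "claw": the finger opening in m, from 0 to 0.0854; "slide": the shift along the tool's x, y, z in m, a list of three; "turn": the turn about the tool's z in degrees. In form: {"claw": [claw, ...], "slide": [[dx, dy, dz], ...], "turn": [turn, ...]}. A call has 1 to 10 rows; each row shifts and turns the commanded pose from where the row before left it, along the tool's axes as they then stand; what a row does not reach is not made up. A row lasts 1/10 s, in which the tool goes at most 50 mm and 8.59 degrees, less where a joint would pass 70% of its speed; a pose out of reach is approached as far as the arm can. A call is refused whole if a number of a shift passes 0.05 or a number of a turn 8.59, either way. A call with a gripper value outside its range is refused whole. The fingers move at their own pace and stop on an object; the grip force is fixed at half the most. Time passes only in rows, so rows that do not move let the fingers close. It gives the time, the measured TCP pose, the force, the opening and the grip force at its end, in the units of the state.
- r.sense(): the state, without advancing time (a new reading comes with each control period).
- r.camera(name): name is "scene" or "top"; returns a dict with "color" (420x560x3 uint8, red, green, blue), "mtx" (3x3 intrinsics, pixels), "k1" (the pictures are not rectified: a ray, as slopes to the right and down, at radius r is drawn at 1 + k1 r^2 times it, then the intrinsics apply), "world_from_camera" (4x4, takes a point from camera to world coordinates). Camera axes: x right, y up, looking along -z (the intrinsics and any distortion apply to the point x, -y, -z); pixel columns grow to the right and rows downward; lengths in m; the calibration is good to about 2 mm. A picture is of the moment at which its call begins. There is no depth.
- r.sign_off(): hands the job in; it is judged then, once.
The state is a dict: "time_s": time; "q": joint angles; "qvel": joint speeds; "joint_efforts": joint torques, N m; "tool_pos": TCP position; "eef_rot": TCP orientation; "ft_force": force on the tool from outside, world axes, zero at the start; "torque": the same for the moment, N m; "grip_width": finger opening in m; "grip_force": force on a finger pad.
Only numpy, scipy, OpenCV 4.12 (cv2) and the standard library are available. Lean on these libraries where they do the work, as an engineer would, in place of code of your own. Each camera call takes 0.05 s, during which the arm holds its last target. There are 200 camera calls.

TASK

Take the two bead boards leaning on the sloping rest and stand each one upright, on its short lower edge, fully down in the slotted rack: the thick board in the wide slot, the thin board in the free narrow slot, each about centred along its slot. Set them down, do not drop them, and leave everything else on the table, and the short board already in the rack, where it is.

Things in the scene. Friction and masses are not known exactly. Their poses are not given: they have to be found in the camera images.
- thick_board: flat wooden board 90 mm wide and 140 mm tall, 18 mm thick, with five straight dark grooves along its front (a bead layout board). At the start it leans on the sloping rest. Origin: middle of the lower edge of its back face; x points out of the back face through the thickness (the patterned front face is at x = 18 mm), y along its 90 mm width, z up along its 140 mm height
- thick_board_foot (a point): middle of the thick board's lower 90 x 18 mm edge (axes as the board's)
- thick_board_top (a point): middle of the thick board's upper 90 x 18 mm edge
- thin_board: flat wooden board 90 mm wide and 140 mm tall, 8 mm thick, with rows of round dark spots of growing size on its front (a bead gauge board). At the start it leans on the sloping rest. Origin: middle of the lower edge of its back face; x points out of the back face through the thickness (the patterned front face is at x = 8 mm), y along its 90 mm width, z up along its 140 mm height
- thin_board_foot (a point): middle of the thin board's lower 90 x 8 mm edge (axes as the board's)
- thin_board_top (a point): middle of the thin board's upper 90 x 8 mm edge
- rest: fixed pale wooden sloping rest, base 130 x 210 x 12 mm; origin under its middle. Both boards lean on it side by side (lower edges at x = 45 mm), upper ends towards its -x side, 27 degrees from vertical, lower edges on a ledge 30 mm above the table. The back plate behind them reaches only 80 mm up the slope: the upper 60 mm of each board is free on both faces
- rack: fixed slotted rack: dark wooden base 190 (x) x 100 (y) x 15 mm, origin under its middle; three slots across x at -58, 0, +58 mm, each a V of two aluminium fences 70 mm long (y), 50 mm high, leaning outwards 6 degrees. Wide slot at x = -58: 23 mm at the floor, 34 at the mouth. Middle one (holds a short board) and the one at +58: 13 mm at the floor, 24 at the mouth
- wide_slot (a point): middle of the floor of the rack's wide slot, 15 mm above the table; axes as the rack's (y along the slot, x across it)
- narrow_slot (a point): middle of the floor of the rack's free narrow slot, 15 mm above the table; axes as the rack's
- stored_board: plain wooden board 90 x 8 mm, 90 mm tall, standing loose in the rack's middle slot; origin: middle of the lower edge of its back face, x through the thickness, z up
- spool: thread spool standing near the middle of the work area, 40 mm across, 58 mm tall, origin under it
- pliers: red-handled pliers lying flat, about 150 mm long (along x, jaws at +x), 52 mm wide, 12 mm high, origin on the underside, 61 mm from the handles' ends
Not all that is in view belongs to the job. What is shaped like the thick_board but green is not meant.

How it is judged:
By the outcome, as a careful person would: the job done as asked, in the order asked, and still so for the second after the job is handed in, with the robot touching nothing.
It also fails if it takes over 64 s, if anything falls off the work surface, if the arm or the gripper's body presses on something with over 40 N, if the wrist force passes 120 N, or if a joint passes its speed limit or range.

## Working session

There is one attempt and no reset: what is moved stays moved. The work goes in short steps, Python scripts to look and compute and a tool call to move; the robot and the scene stay as the last step left them, time stands still between calls to the robot, and variables do not carry over. Pictures are saved under pics/ and viewed, at most 10 in all, crops included, and the job is handed in when it is done.

Besides the shell and the picture viewer there is one more tool, called as name([rows], argument=value, ...), one row to a line, values as JSON. apply_moves: Moves the arm, as the interface text tells. Its arguments: {"type":"object","properties":{"claw":{"type":"array","items":{"type":"number"}},"slide":{"type":"array","items":{"type":"array","items":{"type":"number"}}},"turn":{"type":"array","items":{"type":"number"}}},"required":["claw","slide","turn"]}

```bash
mkdir -p pics; ls; python3 - <<'E'
from workcell import r
import cv2
for n in("scene","top"):
    c=r.camera(n); cv2.imwrite(f"pics/{n}0.png",c["color"][:,:,::-1]); print(n,c["mtx"].tolist(),c["k1"],c["world_from_camera"].round(4).tolist())
s=r.sense(); print(s)
E
```

```text
pics
scene [[500.01502181296723, 0.0, 286.3661658670499], [0.0, 500.01502181296723, 215.45326390448724], [0.0, 0.0, 1.0]] 0.06019023217482139 [[0.3336, -0.8237, 0.4586, 0.9499], [0.9426, 0.2984, -0.1498, -0.1824], [-0.0135, 0.4822, 0.8759, 1.1814], [0.0, 0.0, 0.0, 1.0]]
top [[387.04654037732155, 0.0, 278.9553139275003], [0.0, 387.04654037732155, 207.8125132288575], [0.0, 0.0, 1.0]] -0.0170681796784858 [[-0.0115, 0.9938, -0.1102, 0.279], [-0.9998, -0.0096, 0.0176, 0.0266], [0.0165, 0.1104, 0.9938, 1.0349], [0.0, 0.0, 0.0, 1.0]]
{'time_s': 0.1, 'q': array([ 1.44550799,  0.50827076, -0.23755008,  1.50103438,  0.12567978,
        1.14888848, -0.15480149]), 'qvel': array([ 0.00132059, -0.00109495,  0.00043082, -0.00281904,  0.00045435,
        0.00039802,  0.00191134]), 'joint_efforts': array([-4.94654130e-03, -6.21838689e+01, -2.19460554e+00, -2.50208008e+01,
        1.25872140e-02,  7.81240786e-03, -3.44788407e-05]), 'tool_pos': array([ 0.14280874, -0.6080051 ,  0.23050616]), 'eef_rot': array([-3.11910295e+00, -3.61561415e-01,  2.89512318e-04]), 'ft_force': array([ 0.10062022, -0.50024537,  0.90627794]), 'torque': array([-0.03117632, -0.05890534,  0.04087693]), 'grip_force': 0.0, 'grip_width': 0.08523143988658026}
```

View pics/scene0.png

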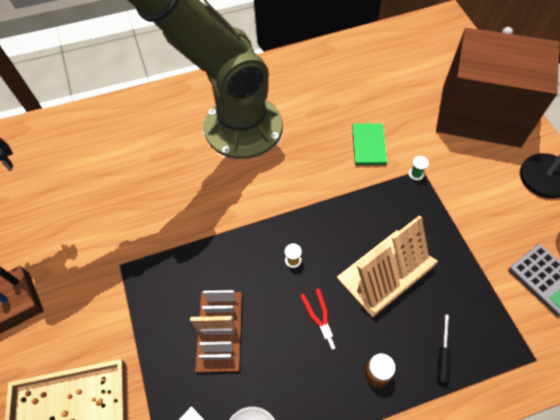

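View pics/top0.png

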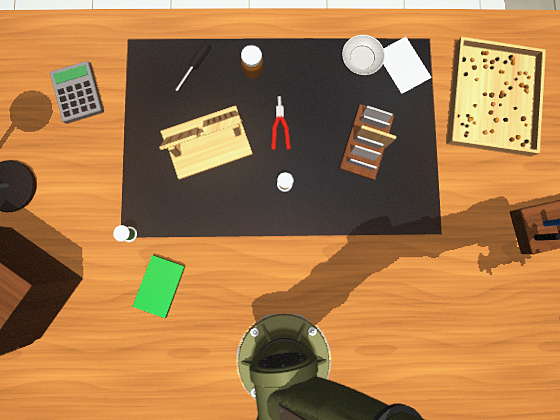

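The scene view shows the rest at about (388,270), with the thick grooved board on the left and the thin spotted one on the right. The rack is near (218,330). In the top view the rest is at (207,142) and the rack at (369,141). The free narrow slot and the wide slot still have to be told apart, so I'll zoom in.

```bash
python3 - <<'E'
import cv2,numpy as np
S=cv2.imread("pics/scene0.png");T=cv2.imread("pics/top0.png")
def c(I,x,y):
    o=cv2.resize(I[y:y+100,x:x+133],(399,300),interpolation=cv2.INTER_CUBIC)
    for k in range(0,133,20): cv2.putText(o,str(x+k),(3*k,8),0,.3,(0,255,255)); cv2.line(o,(3*k,10),(3*k,14),(0,255,255))
    for k in range(0,100,20): cv2.putText(o,str(y+k),(0,3*k+4),0,.3,(0,255,255)); cv2.line(o,(20,3*k),(24,3*k),(0,255,255))
    return o
cv2.imwrite("pics/crops.png",np.vstack([np.hstack([c(S,322,214),c(S,155,282)]),np.hstack([c(T,140,92),c(T,305,92)])]))
E
```

```text
(no output)
```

View pics/crops.png

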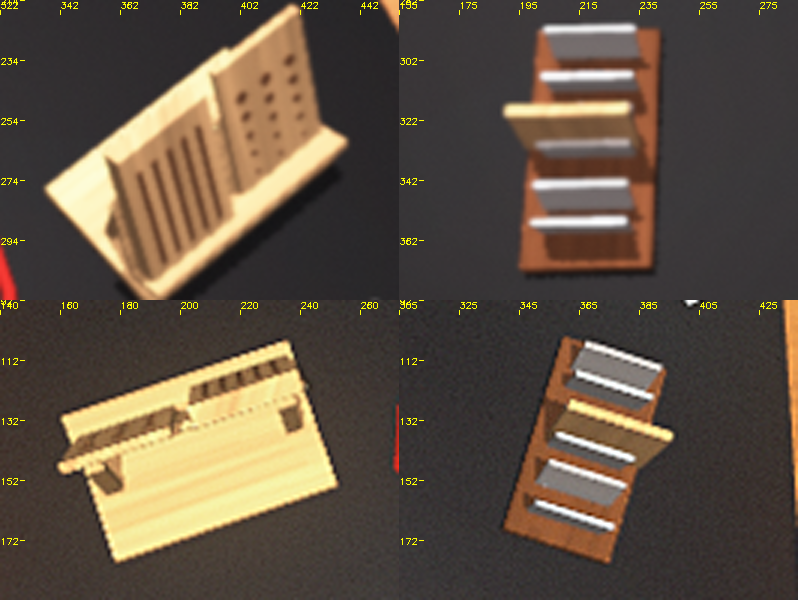

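Crops: rest base corners in the top view are (179,179), (253,154), (237,106) and (161,131). Rack corners are (360,105), (393,115), (376,179) and (340,169). The thick board is on the right in the top view and the thin one on the left. The slot nearer the robot looks wider.

```bash
cat > h.py <<'E'
import cv2,numpy as np
from workcell import r
def cam(n):
    c=r.camera(n); return c
def ray(c,p):
    d=np.array([c["k1"],0,0,0,0.])
    u=cv2.undistortPoints(np.array([[p]],float),c["mtx"],d)[0,0]
    M=np.array(c["world_from_camera"]); return M[:3,3],M[:3,:3]@np.array([u[0],-u[1],-1])
def onz(c,p,z):
    o,d=ray(c,p); return (o+d*(z-o[2])/d[2])
def proj(c,P):
    M=np.linalg.inv(c["world_from_camera"]); q=M[:3,:3]@P+M[:3,3]
    return cv2.projectPoints(np.array([[q[0],-q[1],-q[2]]]),np.zeros(3),np.zeros(3),c["mtx"],np.array([c["k1"],0,0,0,0.]))[0][0,0]
E
python3 - <<'E'
from h import *
S,T=cam("scene"),cam("top")
def rect(pts,c,z):
    P=np.array([onz(c,p,z)[:2] for p in pts]); print(P.round(3).tolist(),P.mean(0).round(4),[round(float(np.hypot(*(P[i]-P[i-1]))),3) for i in range(4)],[round(float(np.degrees(np.arctan2(*(P[i]-P[i-1])[::-1]))),1) for i in range(4)])
print("rest top");rect([(179,179.3),(252.7,154),(236.7,105.7),(160.7,131)],T,.012)
print("rack top");rect([(360.3,104.7),(393,114.7),(375.7,179.3),(339.7,168.7)],T,.015)
f=lambda x,y:(155+(x-399)/3,282+y/3)
print("rack scene");rect([f(541,29),f(661,31),f(653,269),f(520,268)],S,.015)
# fence tops
g=lambda x,y:(305+(x-399)/3,92+(y-300)/3)
for nm,a,b in[("f1",(586,343),(662,369)),("f2",(575,371),(652,399)),("f3",(557,435),(633,459)),("f4",(549,462),(626,486)),("f5",(536,503),(613,527))]:
    print(nm,((onz(T,g(*a),.065)+onz(T,g(*b),.065))/2).round(4))
for nm,a,b in[("s5",(543,29),(635,28)),("s4",(541,77),(633,75)),("s2",(533,185),(628,183)),("s1",(530,224),(627,221))]:
    print(nm,((onz(S,f(*a),.065)+onz(S,f(*b),.065))/2).round(4))
e=lambda x,y:(322+x/3,214+y/3)
print("thick front top scene",onz(S,e(120,160),.163).round(4),onz(S,e(207,97),.163).round(4))
print("thin front top scene",onz(S,e(213,75),.158).round(4),onz(S,e(296,7),.158).round(4))
t=lambda x,y:(140+x/3,92+(y-300)/3)
print("thin top",onz(T,t(60,468),.156).round(4),onz(T,t(190,425),.156).round(4),"thick back top",onz(T,t(185,430),.155).round(4),onz(T,t(298,394),.155).round(4))
print(r.sense()["time_s"])
E
```

```text
rest top
[[0.472, 0.275], [0.539, 0.078], [0.675, 0.121], [0.605, 0.327]] [0.5727 0.2   ] [0.143, 0.208, 0.142, 0.217] [-158.7, -71.1, 17.7, 108.7]
rack top
[[0.675, -0.218], [0.646, -0.308], [0.467, -0.252], [0.496, -0.156]] [ 0.571  -0.2336] [0.189, 0.094, 0.188, 0.101] [-19.2, -107.9, 162.9, 72.9]
rack scene
[[0.47, -0.248], [0.506, -0.156], [0.684, -0.217], [0.649, -0.311]] [ 0.5771 -0.2332] [0.189, 0.098, 0.188, 0.1] [160.6, 69.1, -18.8, -110.3]
f1 [ 0.6392 -0.2575  0.065 ]
f2 [ 0.6132 -0.2472  0.065 ]
f3 [ 0.558  -0.2289  0.065 ]
f4 [ 0.5342 -0.2215  0.065 ]
f5 [ 0.4984 -0.2089  0.065 ]
s5 [ 0.5034 -0.21    0.065 ]
s4 [ 0.54   -0.2218  0.065 ]
s2 [ 0.6184 -0.2486  0.065 ]
s1 [ 0.645  -0.2574  0.065 ]
thick front top scene [0.5955 0.1042 0.163 ] [0.5708 0.1854 0.163 ]
thin front top scene [0.5538 0.1993 0.158 ] [0.5223 0.2841 0.158 ]
thin top [0.5186 0.2851 0.156 ] [0.5519 0.1852 0.156 ] thick back top [0.5483 0.1892 0.155 ] [0.5766 0.1015 0.155 ]
0.2
```

```bash
cat >> h.py <<'E'
from scipy.spatial.transform import Rotation as R
import json
def plan(wps,step=1):
    """wps: list of (x,y,z,yaw of tool y deg,rows); arcs about the base; prints rows for apply_moves"""
    s=r.sense(); p=np.array(s["tool_pos"]); Y=R.from_rotvec(s["eef_rot"]).as_matrix()[:,1]; w=np.degrees(np.arctan2(Y[1],Y[0]))
    print("from",p.round(4),round(w,2),"q",s["q"].round(2))
    S=[];Tn=[]
    for x,y,z,yw,n in wps:
        a=[np.hypot(p[0],p[1]),np.arctan2(p[1],p[0]),p[2],w]; b=[np.hypot(x,y),np.arctan2(y,x),z,w+(yw-w+180)%360-180]
        for k in range(1,n+1):
            f=k/n; c=[i+(j-i)*f for i,j in zip(a,b)]; q=np.array([c[0]*np.cos(c[1]),c[0]*np.sin(c[1]),c[2]])
            t=round(-(c[3]-w),1); th=np.radians(w); ey=np.array([np.cos(th),np.sin(th),0]); ez=np.array([0,0,-1.]); ex=np.cross(ey,ez)
            d=[round(float((q-p)@e),3) for e in(ex,ey,ez)]
            p=p+d[0]*ex+d[1]*ey+d[2]*ez; w-=t; S.append(d);Tn.append(t)
    print(len(S),json.dumps({"slide":S,"turn":Tn})); print("end",p.round(4),round(w,2))
E
python3 -c "
from h import *
plan([(.578,.149,.23,18.5,19)])"
```

```text
from [ 0.1428 -0.6081  0.2308] -76.78 q [ 1.45  0.51 -0.24  1.5   0.13  1.15 -0.15]
19 {"slide": [[0.052, -0.004, 0.0], [0.052, -0.003, 0.0], [0.052, -0.003, 0.0], [0.052, -0.003, 0.0], [0.052, -0.003, 0.0], [0.051, -0.003, 0.0], [0.052, -0.002, 0.0], [0.051, -0.003, 0.0], [0.052, -0.002, 0.0], [0.051, -0.002, 0.0], [0.051, -0.001, 0.0], [0.051, -0.002, 0.0], [0.051, -0.001, 0.001], [0.05, -0.001, -0.0], [0.051, -0.001, -0.0], [0.05, -0.001, -0.0], [0.051, -0.001, -0.0], [0.05, -0.0, -0.0], [0.05, -0.0, -0.0]], "turn": [-5.0, -5.0, -5.0, -5.1, -5.0, -5.0, -5.0, -5.0, -5.0, -5.0, -5.1, -5.0, -5.0, -5.0, -5.0, -5.0, -5.0, -5.1, -5.0]}
end [0.5783 0.1491 0.2298] 18.52
```

apply_moves([
  [0.04,-0.002,0],
  [0.04,-0.002,0],
  [0.04,-0.002,0],
  [0.04,-0.002,0],
  [0.04,-0.002,0],
  [0.04,-0.002,0],
  [0.04,-0.002,0],
  [0.04,-0.002,0],
  [0.04,-0.002,0],
  [0.04,-0.002,0],
], claw=[0.085,0.085,0.085,0.085,0.085,0.085,0.085,0.085,0.085,0.085], turn=[-4,-4,-4,-4,-4,-4,-4,-4,-4,-4])

```text
time_s: 1.2
tool_pos: [0.469, -0.3873, 0.231]
eef_rot: [-2.807, -1.411, -0.0]
ft_force: [-0.0, 0.3, 0.4]
grip_width: 0.0849
grip_force: 0.0
```

```bash
python3 -c "
from h import *
plan([(.578,.149,.23,18.5,14)])"
```

```text
from [ 0.469  -0.3873  0.231 ] -36.62 q [ 0.93  0.5  -0.46  1.55  0.24  1.15 -0.21]
14 {"slide": [[0.041, -0.0, 0.0], [0.041, -0.0, 0.0], [0.041, -0.0, 0.0], [0.04, -0.0, 0.0], [0.041, -0.0, 0.0], [0.041, 0.0, 0.0], [0.04, 0.0, 0.001], [0.041, 0.001, -0.0], [0.04, 0.0, -0.0], [0.041, 0.0, -0.0], [0.04, 0.001, -0.0], [0.04, 0.0, -0.0], [0.041, 0.001, -0.0], [0.04, 0.001, 0.0]], "turn": [-3.9, -4.0, -3.9, -3.9, -4.0, -3.9, -4.0, -3.9, -3.9, -4.0, -3.9, -3.9, -4.0, -3.9]}
end [0.5784 0.1492 0.23  ] 18.48
```

apply_moves([
  [0.041,0,0],
  [0.041,0,0],
  [0.041,0,0],
  [0.041,0,0],
  [0.04,0,0],
  [0.041,0,0],
  [0.04,0,0],
  [0.041,0,0],
  [0.041,0,0],
  [0.04,0,0],
], claw=[0.085,0.085,0.085,0.085,0.085,0.085,0.085,0.085,0.085,0.085], turn=[-3.9,-4,-3.9,-3.9,-4,-3.9,-4,-3.9,-3.9,-4])

```text
time_s: 2.2
tool_pos: [0.5988, -0.0097, 0.2311]
eef_rot: [-2.167, -2.274, -0.0]
ft_force: [1.5, -0.0, -0.5]
grip_width: 0.085
grip_force: 0.0
```

apply_moves([
  [0.04,0.001,0],
  [0.041,0,0],
  [0.04,0.001,0],
  [0.04,0.001,0],
  [0,0,0],
  [0,0,0],
], claw=[0.085,0.085,0.085,0.085,0.085,0.085], turn=[-3.9,-3.9,-4,-3.9,0,0])

```text
time_s: 2.8
tool_pos: [0.5776, 0.1489, 0.2312]
eef_rot: [-1.837, -2.549, 0.0]
ft_force: [-0.5, -0.4, -0.6]
grip_width: 0.0846
grip_force: 0.0
```

```bash
python3 - <<'E'
from h import *
S,T=cam("scene"),cam("top")
s=r.sense();print(s["tool_pos"],s["q"].round(2),s["ft_force"].round(1))
cv2.imwrite("pics/a.png",np.hstack([cv2.resize(S["color"][190:320,300:433,::-1],(399,390)),cv2.resize(T["color"][70:200,140:273,::-1],(399,390))]))
E
```

```text
[0.5783403  0.1464335  0.23095967] [ 0.16  0.53 -0.74  1.57  0.38  1.18 -0.34] [-0.1  0.6  0.2]
```

View pics/a.png

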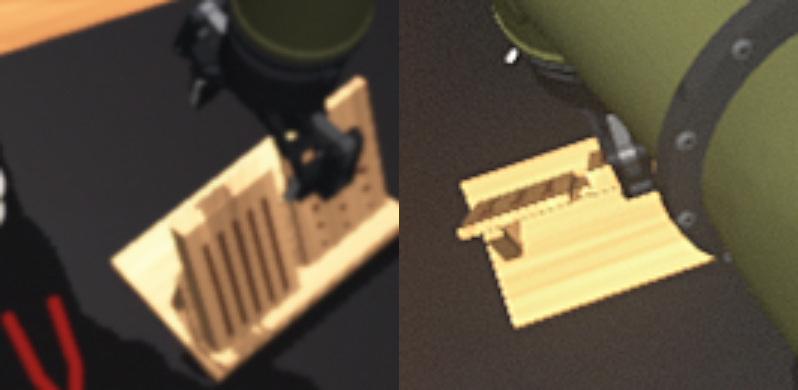

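The front finger hangs over the board row at about crop (320,160) and the back finger is behind it, so the thick board sits between them. Going down.

apply_moves([
  [0,0,0.02],
  [0,0,0.02],
  [0,0,0.02],
  [0,0,0.02],
  [0,0,0.01],
  [0,0,0.01],
  [0,0,0],
  [0,0,0],
  [0,0,0],
  [0,0,0],
], claw=[0.085,0.085,0.085,0.085,0.085,0.085,0.055,0.05,0.045,0.045], turn=[0,0,0,0,0,0,0,0,0,0])

```text
time_s: 3.9
tool_pos: [0.5784, 0.1481, 0.1321]
eef_rot: [1.839, 2.546, 0.002]
ft_force: [-1.0, 0.0, -0.1]
grip_width: 0.0449
grip_force: 0.0
```

```bash
python3 - <<'E'
from h import *
S=cam("scene")
cv2.imwrite("pics/b.png",cv2.resize(S["color"][200:320,322:455,::-1],(532,480)))
E
```

```text
(no output)
```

View pics/b.png

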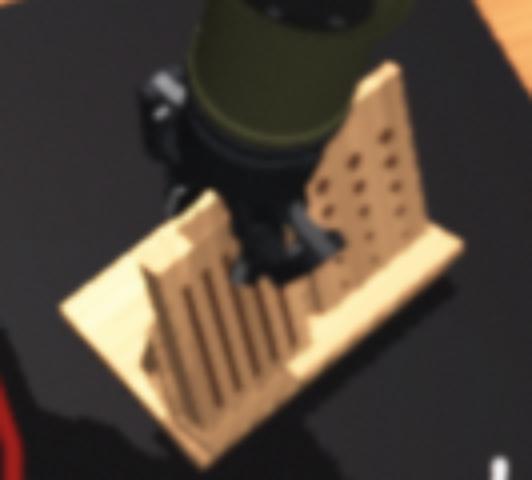

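The fingers straddle the thick board and touch nothing. Now I'll tip it upright while closing.

apply_moves([
  [0,0.006,0],
  [0,0.006,0],
  [0,0.006,0],
  [0,0.006,0],
  [0,0.006,0],
  [0,0.006,0],
  [0,0.006,0],
  [0,0.006,0],
  [0,0.004,0],
  [0,0,0],
], claw=[0.045,0.043,0.041,0.039,0.036,0.033,0.031,0.029,0.027,0.027], turn=[0,0,0,0,0,0,0,0,0,0])

```text
time_s: 4.95
tool_pos: [0.6279, 0.1645, 0.1312]
eef_rot: [-1.84, -2.547, -0.001]
ft_force: [0.3, 0.4, -0.1]
grip_width: 0.0273
grip_force: 0.1
```

```bash
python3 - <<'E'
from h import *
S=cam("scene");T=cam("top")
cv2.imwrite("pics/c.png",np.hstack([cv2.resize(S["color"][200:320,322:455,::-1],(399,360)),cv2.resize(T["color"][70:190,140:273,::-1],(399,360))]))
E
```

```text
(no output)
```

View pics/c.png

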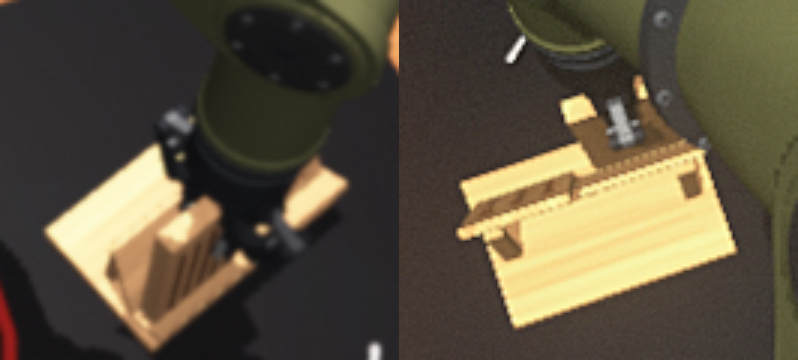

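The thick board now stands nearly upright between the fingers (scene crop about (180,240)). Gripping and lifting.

apply_moves([
  [0,0.002,0],
  [0,0.001,0],
  [0,0,0],
  [0,0,0],
  [0,0,-0.005],
  [0,0,-0.015],
  [0,0,-0.03],
  [0,0,-0.03],
  [0,0,-0.02],
  [0,0,0],
], claw=[0.02,0.015,0.01,0.01,0.01,0.01,0.01,0.01,0.01,0.01], turn=[0,0,0,0,0,0,0,0,0,0])

```text
time_s: 6.05
tool_pos: [0.6315, 0.1664, 0.2358]
eef_rot: [1.837, 2.544, 0.009]
ft_force: [-0.2, -0.2, -2.5]
grip_width: 0.0173
grip_force: 59.9
```

```bash
python3 - <<'E'
from h import *
S=cam("scene");T=cam("top")
cv2.imwrite("pics/d.png",np.hstack([cv2.resize(S["color"][180:320,310:450,::-1],(400,400)),cv2.resize(T["color"][50:190,140:280,::-1],(400,400))]))
plan([(.519,-.2155,.25,-18.7,14)])
E
```

```text
from [0.6302 0.1652 0.2318] 18.32 q [ 0.1   0.62 -0.72  1.42  0.41  1.26 -0.33]
14 {"slide": [[-0.029, -0.009, -0.001], [-0.03, -0.009, -0.002], [-0.028, -0.009, -0.001], [-0.029, -0.009, -0.001], [-0.028, -0.009, -0.002], [-0.028, -0.009, -0.001], [-0.028, -0.008, -0.001], [-0.027, -0.009, -0.001], [-0.027, -0.009, -0.002], [-0.027, -0.009, -0.001], [-0.026, -0.009, -0.001], [-0.026, -0.008, -0.002], [-0.026, -0.009, -0.001], [-0.026, -0.009, -0.001]], "turn": [2.6, 2.7, 2.6, 2.7, 2.6, 2.7, 2.6, 2.7, 2.6, 2.6, 2.7, 2.6, 2.7, 2.6]}
end [ 0.5189 -0.2156  0.2498] -18.68
```

View pics/d.png

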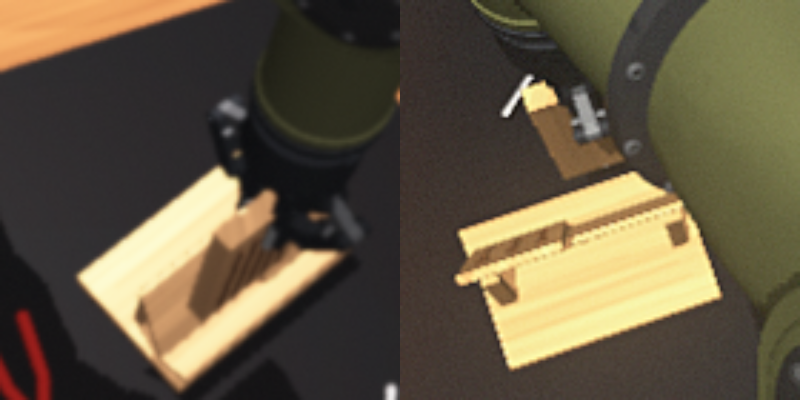

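The thick board is gripped (60 N, 17 mm) and hangs upright clear of the rest. Carrying it to the wide slot.

apply_moves([
  [-0.029,-0.009,-0.005],
  [-0.03,-0.009,-0.005],
  [-0.028,-0.009,-0.005],
  [-0.029,-0.009,-0.002],
  [-0.028,-0.009,-0.001],
  [-0.028,-0.009,0],
  [-0.028,-0.008,0],
  [-0.027,-0.009,0],
  [-0.027,-0.009,0],
  [-0.027,-0.009,0],
], claw=[0.01,0.01,0.01,0.01,0.01,0.01,0.01,0.01,0.01,0.01], turn=[2.6,2.7,2.6,2.7,2.6,2.7,2.6,2.7,2.6,2.6])

```text
time_s: 7.15
tool_pos: [0.5736, -0.1227, 0.2477]
eef_rot: [-2.373, -2.056, 0.002]
ft_force: [0.5, 0.3, -1.5]
grip_width: 0.017
grip_force: 59.8
```

apply_moves([
  [-0.026,-0.009,0],
  [-0.026,-0.008,0],
  [-0.026,-0.009,0],
  [-0.026,-0.009,0],
  [0,0,0],
  [0,0,0],
], claw=[0.01,0.01,0.01,0.01,0.01,0.01], turn=[2.7,2.6,2.7,2.6,0,0])

```text
time_s: 7.75
tool_pos: [0.518, -0.216, 0.2482]
eef_rot: [-2.552, -1.829, 0.001]
ft_force: [0.7, 0.8, -1.2]
grip_width: 0.0169
grip_force: 59.7
```

```bash
python3 - <<'E'
from h import *
S=cam("scene");T=cam("top")
def c(I,x,y,w):
    o=cv2.resize(I["color"][y:y+w,x:x+w,::-1],(400,400),interpolation=cv2.INTER_CUBIC); m=400/w
    for k in range(0,w,20): cv2.putText(o,str(x+k),(int(m*k),8),0,.3,(0,255,255)); cv2.putText(o,str(y+k),(0,int(m*k)+4),0,.3,(0,255,255))
    return o
cv2.imwrite("pics/e.png",np.hstack([c(S,150,230,140),c(T,310,80,140)]))
s=r.sense();print(s["tool_pos"],s["ft_force"].round(1),s["grip_width"])
E
```

```text
[ 0.51909601 -0.2145405   0.24872844] [ 0.5 -0.3 -1.9] 0.017065407814418083
```

View pics/e.png

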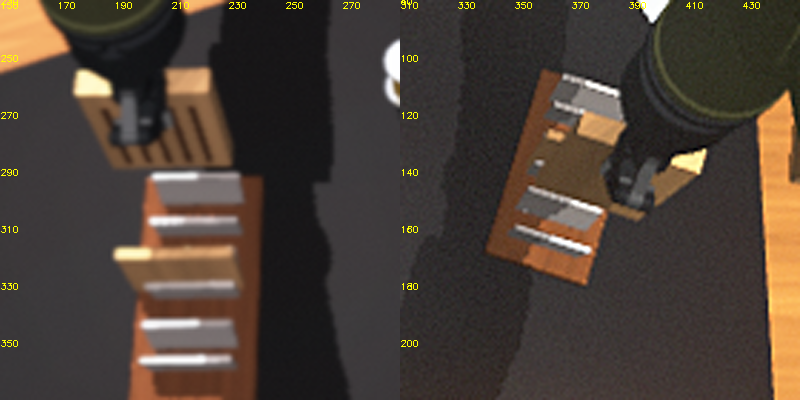

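The board hangs above the rack, with its front-face corners in the scene crop at about (77,96), (212,92), (232,165) and (112,167). Computing its centring and tilt.

```bash
python3 - <<'E'
from h import *
S=cam("scene")
n=np.array([np.cos(np.radians(-18.7)),np.sin(np.radians(-18.7))]);u=np.array([-n[1],n[0]])
W=np.array([.519,-.2155]);p=r.sense()["tool_pos"]
f=lambda a,b:(150+a/2.857,230+b/2.857)
for zt in(.280,.285,.290):
  P=[onz(S,f(a,b),z)[:2] for a,b,z in((77,96,zt),(212,92,zt),(112,167,zt-.14),(232,165,zt-.14))]
  print(zt,[((q-W)@n*1000).round(1) for q in P],[((q-W)@u*1000).round(1) for q in P])
print((p[:2]-W)@n,(p[:2]-W)@u)
E
```

```text
0.28 [np.float64(4.0), np.float64(3.1), np.float64(2.8), np.float64(3.2)] [np.float64(-51.1), np.float64(41.0), np.float64(-52.9), np.float64(39.4)]
0.285 [np.float64(6.2), np.float64(5.3), np.float64(4.7), np.float64(5.1)] [np.float64(-49.9), np.float64(41.8), np.float64(-51.8), np.float64(40.0)]
0.29 [np.float64(8.4), np.float64(7.4), np.float64(6.6), np.float64(7.0)] [np.float64(-48.7), np.float64(42.5), np.float64(-50.7), np.float64(40.7)]
-0.00011119913173170027 0.0011598063419687335
```

apply_moves([
  [0.004,0.002,0.01],
  [0,0,0.02],
  [0,0,0.02],
  [0,0,0.02],
  [0,0,0],
  [0,0,0],
], claw=[0.01,0.01,0.01,0.01,0.01,0.01], turn=[0,0,0,0,0,0])

```text
time_s: 8.5
tool_pos: [0.5224, -0.2117, 0.1791]
eef_rot: [-2.55, -1.833, 0.0]
ft_force: [0.4, 0.1, -1.5]
grip_width: 0.0178
grip_force: 59.7
```

```bash
python3 - <<'E'
from h import *
S=cam("scene");T=cam("top")
def c(I,x,y,w):
    o=cv2.resize(I["color"][y:y+w,x:x+w,::-1],(400,400),interpolation=cv2.INTER_CUBIC); m=400/w
    for k in range(0,w,20): cv2.putText(o,str(x+k),(int(m*k),8),0,.3,(0,255,255)); cv2.putText(o,str(y+k),(0,int(m*k)+4),0,.3,(0,255,255))
    return o
cv2.imwrite("pics/f.png",np.hstack([c(S,165,240,100),c(T,320,90,100)]))
s=r.sense();print(s["tool_pos"],s["ft_force"].round(1),s["grip_width"])
E
```

```text
[ 0.52294274 -0.21216749  0.18015281] [-0.5  0.3 -1.7] 0.017143127717440445
```

View pics/f.png

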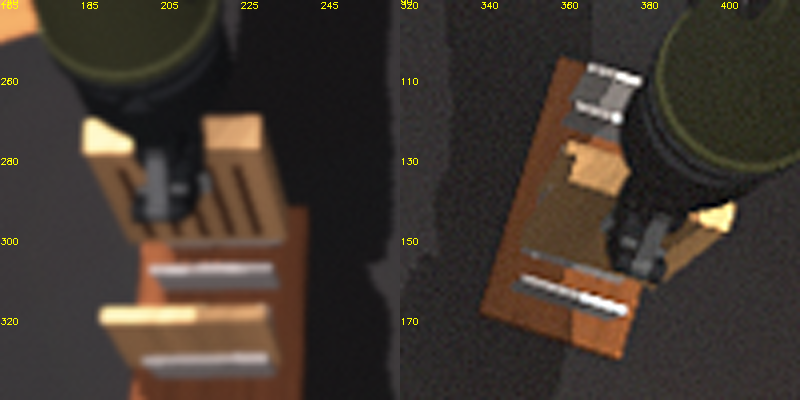

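Scene crop: the board's bottom front edge runs (132,242)–(283,238) and the front fence top (150,269)–(271,267). Top crop: the bottom edge runs about (525,246)–(622,271), with the rear fence top at (520,281)–(627,311).

```bash
python3 - <<'E'
from h import *
S=cam("scene");T=cam("top")
n=np.array([np.cos(np.radians(-18.7)),np.sin(np.radians(-18.7))]);u=np.array([-n[1],n[0]]);W=np.array([.519,-.2155])
f=lambda a,b:(165+a/4,240+b/4)
g=lambda a,b:(320+(a-400)/4,90+b/4)
def m(nm,c,pts,z):
    P=np.array([onz(c,p,z)[:2]-W for p in pts])*1000; print(nm,(P@n).round(1),(P@u).round(1))
for z in(.078,.082): m("S bottom front",S,[f(132,242),f(283,238)],z)
m("S front fence",S,[f(150,269),f(271,267)],.065)
m("S top front",S,[f(92,152),f(262,149)],.22)
m("S stored front top?",S,[f(100,316),f(268,314)],.105)
m("T bottom front",T,[g(525,246),g(622,271)],.078)
m("T rear fence",T,[g(520,281),g(627,311)],.065)
m("T f1 top",T,[g(588,68),g(640,80)],.065)
m("T top back right corner",T,[g(733,203)],.22)
E
```

```text
S bottom front [9.  8.5] [-43.5  43.3]
S bottom front [10.5  9.9] [-42.7  43.8]
S front fence [21.  21.3] [-34.3  35.5]
S top front [10.4 10.7] [-40.1  47. ]
S stored front top? [60.6 61.5] [-52.7  39.8]
T bottom front [-5.1 -1.1] [ 40.4 -23. ]
T rear fence [-24.  -21.1] [ 35.3 -35.9]
T f1 top [126.  129.1] [34.  -0.7]
T top back right corner [9.2] [-44.1]
```

apply_moves([
  [0,-0.001,0.01],
  [0,0,0.01],
  [0,0,0.01],
  [0,0,0.01],
  [0,0,0.008],
  [0,0,0.006],
  [0,0,0],
], claw=[0.01,0.01,0.01,0.01,0.01,0.01,0.01], turn=[0,0,0,0,0,0,0])

```text
time_s: 9.4
tool_pos: [0.5207, -0.212, 0.1242]
eef_rot: [-2.551, -1.831, 0.001]
ft_force: [0.1, 0.4, -2.2]
grip_width: 0.0174
grip_force: 59.7
```

apply_moves([
  [0,0,0.003],
  [0,0,0.002],
  [0,0,0],
], claw=[0.01,0.01,0.01], turn=[0,0,0])

```text
time_s: 9.7
tool_pos: [0.5211, -0.2122, 0.1203]
eef_rot: [2.552, 1.831, 0.0]
ft_force: [0.4, -0.3, -2.5]
grip_width: 0.0173
grip_force: 59.7
```

apply_moves([
  [0,0,0.001],
  [0,0,0.002],
  [0,0,0],
], claw=[0.01,0.01,0.01], turn=[0,0,0])

```text
time_s: 10.0
tool_pos: [0.521, -0.2122, 0.1171]
eef_rot: [-2.552, -1.831, 0.0]
ft_force: [0.6, 0.3, -2.9]
grip_width: 0.0175
grip_force: 59.7
```

apply_moves([
  [0,0,0.002],
  [0,0,0],
], claw=[0.01,0.01], turn=[0,0])

```text
time_s: 10.2
tool_pos: [0.521, -0.2122, 0.1151]
eef_rot: [-2.552, -1.831, 0.0]
ft_force: [-0.2, -0.2, -2.2]
grip_width: 0.0174
grip_force: 59.7
```

apply_moves([
  [0,0,0.001],
  [0,0,0.001],
  [0,0,0],
], claw=[0.01,0.01,0.01], turn=[0,0,0])

```text
time_s: 10.5
tool_pos: [0.521, -0.2122, 0.1131]
eef_rot: [-2.552, -1.831, 0.0]
ft_force: [1.1, 0.1, -1.1]
grip_width: 0.0172
grip_force: 59.7
```

apply_moves([
  [0,0,0.001],
  [0,0,0.001],
  [0,0,0],
], claw=[0.01,0.01,0.01], turn=[0,0,0])

```text
time_s: 10.8
tool_pos: [0.521, -0.2122, 0.1112]
eef_rot: [-2.552, -1.831, 0.0]
ft_force: [0.4, 0.9, -2.5]
grip_width: 0.0171
grip_force: 59.7
```

apply_moves([
  [0,0,0.001],
  [0,0,0.001],
  [0,0,0],
], claw=[0.01,0.01,0.01], turn=[0,0,0])

```text
time_s: 11.1
tool_pos: [0.521, -0.2122, 0.1091]
eef_rot: [-2.552, -1.831, 0.0]
ft_force: [0.4, 0.3, -2.4]
grip_width: 0.0174
grip_force: 59.7
```

apply_moves([
  [0,0,0.001],
  [0,0,0.001],
  [0,0,0],
], claw=[0.01,0.01,0.01], turn=[0,0,0])

```text
time_s: 11.4
tool_pos: [0.5215, -0.2121, 0.1086]
eef_rot: [2.551, 1.831, 0.0]
ft_force: [-2.6, 1.1, 10.8]
grip_width: 0.0176
grip_force: 61.6
```

Firm floor contact (about 13 N) with almost no sideways load. Releasing gently, then rising.

apply_moves([
  [0,0,-0.001],
  [0,0,0],
  [0,0,0],
  [0,0,0],
  [0,0,-0.01],
  [0,0,-0.02],
  [0,0,-0.03],
  [0,0,-0.04],
  [0,0,-0.02],
  [0,0,0],
], claw=[0.022,0.026,0.03,0.034,0.034,0.034,0.034,0.034,0.034,0.034], turn=[0,0,0,0,0,0,0,0,0,0])

```text
time_s: 12.4
tool_pos: [0.5229, -0.2123, 0.2322]
eef_rot: [2.548, 1.828, 0.006]
ft_force: [0.1, 0.5, 0.2]
grip_width: 0.0336
grip_force: 0.0
```

```bash
python3 - <<'E'
from h import *
plan([(.544,.242,.231,18.5,17)])
E
```

```text
from [ 0.5229 -0.2123  0.2322] -18.68 q [ 0.72  0.44 -0.57  1.67  0.26  1.1  -0.25]
17 {"slide": [[0.027, 0.003, 0.0], [0.026, 0.002, 0.0], [0.027, 0.003, 0.0], [0.027, 0.002, 0.0], [0.027, 0.002, 0.0], [0.028, 0.001, 0.0], [0.027, 0.001, 0.0], [0.027, 0.001, 0.001], [0.028, 0.001, -0.0], [0.027, 0.001, -0.0], [0.028, 0.0, -0.0], [0.028, 0.0, -0.0], [0.027, -0.0, -0.0], [0.028, -0.001, -0.0], [0.028, -0.0, 0.0], [0.028, -0.001, 0.0], [0.029, -0.002, 0.0]], "turn": [-2.2, -2.2, -2.2, -2.1, -2.2, -2.2, -2.2, -2.2, -2.2, -2.2, -2.2, -2.1, -2.2, -2.2, -2.2, -2.2, -2.2]}
end [0.5434 0.2422 0.2312] 18.52
```

apply_moves([
  [0.027,0.003,0],
  [0.026,0.002,0],
  [0.027,0.003,0],
  [0.027,0.002,0],
  [0.027,0.002,0],
  [0.028,0.001,0],
  [0.027,0.001,0],
  [0.027,0.001,0],
  [0.028,0.001,0],
  [0.027,0.001,0],
], claw=[0.06,0.085,0.085,0.085,0.085,0.085,0.085,0.085,0.085,0.085], turn=[-2.2,-2.2,-2.2,-2.1,-2.2,-2.2,-2.2,-2.2,-2.2,-2.2])

```text
time_s: 13.4
tool_pos: [0.5784, 0.0518, 0.2276]
eef_rot: [-2.155, -2.284, 0.001]
ft_force: [-0.1, 0.3, -0.5]
grip_width: 0.0847
grip_force: 0.0
```

apply_moves([
  [0.028,0,0],
  [0.028,0,0],
  [0.027,0,0],
  [0.028,-0.001,0],
  [0.028,0,0],
  [0.028,-0.001,0],
  [0.029,-0.002,0],
  [0,0,0],
  [0,0,0],
], claw=[0.085,0.085,0.085,0.085,0.085,0.085,0.085,0.085,0.085], turn=[-2.2,-2.1,-2.2,-2.2,-2.2,-2.2,-2.2,0,0])

```text
time_s: 14.3
tool_pos: [0.5411, 0.2426, 0.2278]
eef_rot: [-1.833, -2.551, 0.002]
ft_force: [0.0, -0.3, 0.1]
grip_width: 0.0851
grip_force: 0.0
```

```bash
python3 - <<'E'
from h import *
S=cam("scene");T=cam("top")
def c(I,x,y,w):
    o=cv2.resize(I["color"][y:y+w,x:x+w,::-1],(400,300),interpolation=cv2.INTER_CUBIC)
    return o
# numeric check of rack: thick board's light top edge in scene
print(r.sense()["tool_pos"])
hsv=cv2.cvtColor(S["color"],cv2.COLOR_RGB2HSV)
m=cv2.inRange(hsv,(8,40,120),(30,200,255)); m[:, :150]=0;m[:,260:]=0;m[:270]=0;m[385:]=0
k,l,st,ce=cv2.connectedComponentsWithStats(m)
n=np.array([np.cos(np.radians(-18.7)),np.sin(np.radians(-18.7))]);u=np.array([-n[1],n[0]]);W=np.array([.519,-.2155])
for i in range(1,k):
    if st[i][4]>30:
        pts=np.argwhere(l==i)[:,::-1]; b=cv2.approxPolyDP(cv2.convexHull(pts.astype(np.int32)),2,True)[:,0]
        print(st[i],[(tuple(p),((onz(S,p.astype(float),.155)[:2]-W)@np.c_[n,u]*1000).round(1).tolist()) for p in b])
cv2.imwrite("pics/g.png",S["color"][:,:,::-1]);cv2.imwrite("pics/gt.png",T["color"][:,:,::-1])
E
```

```text
[0.54204415 0.2409536  0.22778236]
[191 281  45  26 480] [((np.int32(235), np.int32(306)), [50.1, 51.1]), ((np.int32(193), np.int32(291)), [14.5, -41.0]), ((np.int32(192), np.int32(282)), [-6.2, -44.8]), ((np.int32(233), np.int32(281)), [-6.6, 44.6])]
[237 292   5  11  33] [((np.int32(237), np.int32(292)), [18.8, 54.2]), ((np.int32(241), np.int32(294)), [23.5, 63.0]), ((np.int32(240), np.int32(302)), [41.4, 61.4])]
[190 306  43  26 371] [((np.int32(232), np.int32(329)), [99.4, 46.7]), ((np.int32(201), np.int32(331)), [102.2, -17.4]), ((np.int32(190), np.int32(317)), [72.0, -42.7]), ((np.int32(203), np.int32(306)), [48.6, -17.0]), ((np.int32(231), np.int32(315)), [69.5, 43.4])]
[195 336  45  36 425] [((np.int32(238), np.int32(369)), [180.2, 62.1]), ((np.int32(195), np.int32(370)), [180.3, -23.6]), ((np.int32(198), np.int32(336)), [112.5, -22.8]), ((np.int32(238), np.int32(343)), [128.6, 60.2])]
```

The thick board is in the wide slot: its back top edge sits at n = −6.4 mm and u = ±44.7 mm at z = 155 mm, so it is centred, upright and fully down. Now the thin board.

apply_moves([
  [0,0,0.02],
  [0,0,0.02],
  [0,0,0.02],
  [0,0,0.02],
  [0,0,0.008],
  [0,0,0.006],
  [0,0,0],
  [0,0,0],
  [0,0,0],
  [0,0,0],
], claw=[0.085,0.085,0.085,0.085,0.085,0.085,0.055,0.045,0.04,0.04], turn=[0,0,0,0,0,0,0,0,0,0])

```text
time_s: 15.4
tool_pos: [0.542, 0.2425, 0.135]
eef_rot: [1.835, 2.549, 0.001]
ft_force: [0.8, -0.7, -0.4]
grip_width: 0.04
grip_force: 0.0
```

apply_moves([
  [0,0.006,0],
  [0,0.006,0],
  [0,0.006,0],
  [0,0.006,0],
  [0,0.006,0],
  [0,0.006,0],
  [0,0.006,0],
  [0,0.006,0],
  [0,0.005,0],
  [0,0,0],
], claw=[0.04,0.038,0.036,0.034,0.031,0.028,0.026,0.023,0.02,0.018], turn=[0,0,0,0,0,0,0,0,0,0])

```text
time_s: 16.4
tool_pos: [0.5926, 0.2593, 0.1342]
eef_rot: [-1.835, -2.55, -0.001]
ft_force: [-0.4, 0.4, -0.9]
grip_width: 0.0182
grip_force: 0.0
```

apply_moves([
  [0,0.002,0],
  [0,0.001,0],
  [0,0,0],
  [0,0,0],
  [0,0,-0.005],
  [0,0,-0.015],
  [0,0,-0.03],
  [0,0,-0.03],
  [0,0,-0.03],
  [0,0,0],
], claw=[0.013,0.008,0.003,0,0,0,0,0,0,0], turn=[0,0,0,0,0,0,0,0,0,0])

```text
time_s: 17.4
tool_pos: [0.5963, 0.262, 0.2503]
eef_rot: [1.833, 2.547, 0.013]
ft_force: [0.5, 0.8, -0.5]
grip_width: 0.0075
grip_force: 58.6
```

```bash
python3 - <<'E'
from h import *
plan([(.629,-.2527,.265,-18.7,19)])
E
```

```text
from [0.5963 0.262  0.2503] 18.52 q [-0.05  0.6  -0.73  1.4   0.41  1.29 -0.48]
19 {"slide": [[-0.027, 0.003, -0.001], [-0.027, 0.003, -0.001], [-0.028, 0.003, -0.0], [-0.027, 0.003, -0.001], [-0.028, 0.002, -0.001], [-0.027, 0.003, -0.001], [-0.028, 0.002, -0.0], [-0.027, 0.002, -0.001], [-0.028, 0.001, -0.001], [-0.028, 0.002, -0.001], [-0.028, 0.001, -0.0], [-0.028, 0.001, -0.001], [-0.028, 0.001, -0.001], [-0.028, 0.0, -0.001], [-0.028, 0.0, -0.001], [-0.028, 0.001, -0.0], [-0.029, -0.001, -0.001], [-0.028, 0.0, -0.001], [-0.028, -0.0, -0.001]], "turn": [2.0, 1.9, 2.0, 1.9, 2.0, 2.0, 1.9, 2.0, 1.9, 2.0, 1.9, 2.0, 2.0, 1.9, 2.0, 1.9, 2.0, 2.0, 1.9]}
end [ 0.6295 -0.2524  0.2653] -18.68
```

apply_moves([
  [-0.027,0.003,-0.003],
  [-0.027,0.003,-0.003],
  [-0.028,0.003,-0.003],
  [-0.027,0.003,-0.003],
  [-0.028,0.002,-0.003],
  [-0.027,0.003,0],
  [-0.028,0.002,0],
  [-0.027,0.002,0],
  [-0.028,0.001,0],
  [-0.028,0.002,0],
], claw=[0,0,0,0,0,0,0,0,0,0], turn=[2,1.9,2,1.9,2,2,1.9,2,1.9,2])

```text
time_s: 18.4
tool_pos: [0.6641, -0.0063, 0.2595]
eef_rot: [-2.244, -2.199, -0.0]
ft_force: [0.6, 0.2, 0.1]
grip_width: 0.0073
grip_force: 58.5
```

apply_moves([
  [-0.028,0.001,0],
  [-0.028,0.001,0],
  [-0.028,0.001,0],
  [-0.028,0,0],
  [-0.028,0,0],
  [-0.028,0.001,0],
  [-0.029,-0.001,0],
  [-0.028,0,0],
  [-0.028,0,0],
  [0,0,0],
], claw=[0,0,0,0,0,0,0,0,0,0], turn=[1.9,2,2,1.9,2,1.9,2,2,1.9,0])

```text
time_s: 19.4
tool_pos: [0.6261, -0.2604, 0.259]
eef_rot: [2.558, 1.82, -0.005]
ft_force: [-0.0, -1.4, -0.2]
grip_width: 0.0073
grip_force: 58.5
```

```bash
python3 - <<'E'
from h import *
S=cam("scene")
s=r.sense();N=np.array([.629,-.2527])
n=np.array([np.cos(np.radians(-18.7)),np.sin(np.radians(-18.7))]);u=np.array([-n[1],n[0]])
d=s["tool_pos"][:2]-N; print(s["tool_pos"],d@n,d@u,s["grip_width"],s["ft_force"].round(1))
x,y,w,h=150,250,133,120
o=cv2.resize(S["color"][y:y+h,x:x+w,::-1],None,fx=5,fy=5,interpolation=cv2.INTER_CUBIC)[:600]
cv2.imwrite("pics/h.png",o)
E
```

```text
[ 0.62701647 -0.25726275  0.25915543] -0.00041594423488395296 -0.004957830260625731 0.007585389985566813 [ 0.   0.6 -1.4]
```

View pics/h.png

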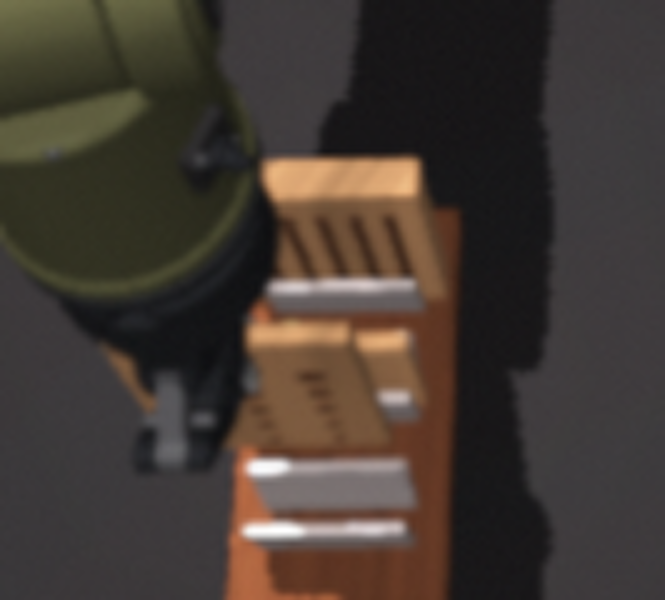

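The thin board hangs over the rack. In the 5× crop its right side runs from (350,335) at the top front to (392,443) at the bottom front, the thick board stands in its slot, and the narrow-slot fence tops are at y≈465 and 531.

```bash
python3 - <<'E'
from h import *
S=cam("scene"); N=np.array([.629,-.2527])
n=np.array([np.cos(np.radians(-18.7)),np.sin(np.radians(-18.7))]);u=np.array([-n[1],n[0]])
f=lambda a,b:(150+a/5,250+b/5)
def m(nm,p,z): d=(onz(S,f(*p),z)[:2]-N)*1000; print(nm,z,(d@n).round(1),(d@u).round(1))
for zb in(.15,.155,.16,.165): m("bot",(392,443),zb); m("top",(350,335),zb+.14)
for p in((245,467),(408,463),(243,531),(408,527)): m("fence",p,.065)
print(r.sense()["tool_pos"])
E
```

```text
bot 0.15 1.7 39.5
top 0.29000000000000004 -0.1 40.0
bot 0.155 3.1 40.1
top 0.29500000000000004 1.5 40.7
bot 0.16 4.4 40.7
top 0.30000000000000004 3.0 41.4
bot 0.165 5.8 41.4
top 0.30500000000000005 4.6 42.2
fence 0.065 -12.1 -36.3
fence 0.065 -12.3 36.3
fence 0.065 15.9 -35.0
fence 0.065 15.8 37.5
[ 0.62770775 -0.25494629  0.25929863]
```

apply_moves([
  [0,0.001,0.01],
  [0,0,0.02],
  [0,0,0.02],
  [0,0,0.015],
  [0,0,0],
  [0,0,0],
], claw=[0,0,0,0,0,0], turn=[0,0,0,0,0,0])

```text
time_s: 20.1
tool_pos: [0.6293, -0.2535, 0.1942]
eef_rot: [-2.55, -1.833, -0.0]
ft_force: [-0.4, -0.0, 1.1]
grip_width: 0.0072
grip_force: 58.4
```

```bash
python3 - <<'E'
from h import *
S=cam("scene"); N=np.array([.629,-.2527])
n=np.array([np.cos(np.radians(-18.7)),np.sin(np.radians(-18.7))]);u=np.array([-n[1],n[0]])
s=r.sense(); d=s["tool_pos"][:2]-N; print(s["tool_pos"],d@n,d@u)
hsv=cv2.cvtColor(S["color"],cv2.COLOR_RGB2HSV)
m=cv2.inRange(hsv,(8,40,90),(18,200,255))
# print a saturation/brightness profile across the bottom part of the board
P=lambda nn,uu,z:proj(S,np.r_[N+nn*n+uu*u,z])
b=s["tool_pos"][2]-.097
for zz in(.03,.05):
  row=[]
  for uu in np.arange(-.06,.061,.004):
    p=P(.006,uu,b+zz); row.append(S["color"][int(round(p[1])),int(round(p[0]))].tolist())
  print(zz,[(int(round(1000*a)),c[0]) for a,c in zip(np.arange(-.06,.061,.004),row)])
col=[(int(z*1000),S["color"][tuple(np.round(P(.006,.036,b+z)).astype(int)[::-1])].tolist()) for z in np.arange(-.02,.021,.004)]
print(col)
E
```

```text
[ 0.62972243 -0.25370065  0.19490824] 0.0010051138683982454 -0.0007162026137885604
0.03 [(-60, 61), (-56, 61), (-52, 61), (-48, 62), (-44, 73), (-40, 82), (-36, 84), (-32, 85), (-28, 72), (-24, 68), (-20, 84), (-16, 54), (-12, 19), (-8, 79), (-4, 111), (0, 99), (4, 104), (8, 120), (12, 121), (16, 122), (20, 122), (24, 119), (28, 107), (32, 113), (36, 115), (40, 114), (44, 111), (48, 92), (52, 89), (56, 97), (60, 78)]
0.05 [(-60, 60), (-56, 60), (-52, 60), (-48, 61), (-44, 67), (-40, 97), (-36, 87), (-32, 83), (-28, 82), (-24, 48), (-20, 45), (-16, 43), (-12, 26), (-8, 19), (-4, 47), (0, 92), (4, 92), (8, 114), (12, 121), (16, 123), (20, 123), (24, 112), (28, 96), (32, 106), (36, 115), (40, 114), (44, 112), (48, 93), (52, 89), (56, 93), (60, 95)]
[(-20, [120, 112, 112]), (-16, [120, 112, 112]), (-12, [120, 112, 112]), (-8, [119, 108, 106]), (-4, [119, 108, 106]), (0, [117, 100, 89]), (4, [117, 100, 89]), (8, [116, 89, 69]), (12, [116, 89, 69]), (16, [115, 84, 59]), (20, [115, 84, 59])]
```

apply_moves([
  [0,0,0.012],
  [0,0,0.012],
  [0,0,0.008],
  [0,0,0.008],
  [0,0,0.008],
  [0,0,0.006],
  [0,0,0],
], claw=[0,0,0,0,0,0,0], turn=[0,0,0,0,0,0,0])

```text
time_s: 20.85
tool_pos: [0.6285, -0.2545, 0.1391]
eef_rot: [-2.551, -1.831, 0.001]
ft_force: [-0.6, 0.6, -0.5]
grip_width: 0.0075
grip_force: 58.5
```

apply_moves([
  [0,0,0.005],
  [0,0,0.005],
  [0,0,0.005],
  [0,0,0.003],
  [0,0,0.002],
  [0,0,0],
], claw=[0,0,0,0,0,0], turn=[0,0,0,0,0,0])

```text
time_s: 21.45
tool_pos: [0.6289, -0.2545, 0.12]
eef_rot: [-2.552, -1.831, 0.0]
ft_force: [1.1, 0.7, 0.2]
grip_width: 0.0074
grip_force: 58.5
```

apply_moves([
  [0,0,0.002],
  [0,0,0.001],
  [0,0,0.001],
  [0,0,0],
], claw=[0,0,0,0], turn=[0,0,0,0])

```text
time_s: 21.85
tool_pos: [0.6291, -0.2545, 0.1163]
eef_rot: [2.552, 1.832, 0.0]
ft_force: [-0.0, -0.4, -1.0]
grip_width: 0.0075
grip_force: 58.6
```

apply_moves([
  [0,0,0.001],
  [0,0,0.001],
  [0,0,0],
], claw=[0,0,0], turn=[0,0,0])

```text
time_s: 22.15
tool_pos: [0.6295, -0.2545, 0.1162]
eef_rot: [2.551, 1.831, 0.001]
ft_force: [-3.1, 1.3, 10.9]
grip_width: 0.0072
grip_force: 60.2
```

apply_moves([
  [0,0,0.001],
  [0,0,0.001],
  [0,0,0],
], claw=[0,0,0], turn=[0,0,0])

```text
time_s: 22.45
tool_pos: [0.6297, -0.2547, 0.1162]
eef_rot: [2.55, 1.829, 0.002]
ft_force: [-6.2, 1.5, 21.4]
grip_width: 0.0074
grip_force: 61.8
```

Contact at 116 mm. Easing the pressure off, then releasing and rising.

apply_moves([
  [0,0,-0.003],
  [0,0,0],
  [0,0,0],
  [0,0,0],
  [0,0,0],
  [0,0,-0.01],
  [0,0,-0.02],
  [0,0,-0.04],
  [0,0,-0.04],
  [0,0,-0.03],
], claw=[0,0.012,0.016,0.02,0.024,0.028,0.03,0.03,0.03,0.03], turn=[0,0,0,0,0,0,0,0,0,0])

```text
time_s: 23.45
tool_pos: [0.6296, -0.2544, 0.2588]
eef_rot: [2.551, 1.831, 0.003]
ft_force: [0.6, -0.4, 0.2]
grip_width: 0.0298
grip_force: 0.0
```

apply_moves([
  [0.03,0,0],
  [0.04,0,0],
  [0.04,0,0],
  [0.04,0,0],
  [0.04,0,0],
  [0.04,0,0],
  [0.03,0,0],
  [0,0,0],
  [0,0,0],
  [0,0,0],
], claw=[0.03,0.03,0.03,0.03,0.03,0.03,0.03,0.03,0.03,0.03], turn=[0,0,0,0,0,0,0,0,0,0])

```text
time_s: 24.45
tool_pos: [0.7122, -0.01, 0.2556]
eef_rot: [2.553, 1.829, -0.001]
ft_force: [-0.5, -0.5, -0.4]
grip_width: 0.0299
grip_force: 0.0
```

```bash
python3 - <<'E'
from h import *
S=cam("scene");T=cam("top"); N=np.array([.629,-.2527]);W=np.array([.519,-.2155])
n=np.array([np.cos(np.radians(-18.7)),np.sin(np.radians(-18.7))]);u=np.array([-n[1],n[0]])
# rectified strips: scene/top rows sampled along board-top line as function of n at z=.155
for nm,c in(("S",S),("T",T)):
  g=c["color"].astype(np.float32)
  def samp(C,nn,uu,z):
    p=proj(c,np.r_[C+nn*n+uu*u,z]); return cv2.remap(g,np.float32([[p[0]]]),np.float32([[p[1]]]),cv2.INTER_LINEAR)[0,0]
  for b,C in(("thin",N),("thick",W)):
    print(nm,b,"n",[(k,samp(C,k/1000,.0,.155).round().astype(int).tolist()) for k in range(-20,25,3)])
    print(nm,b,"u",[(k,int(samp(C,(-1 if b=="thin" else 2)/1000,k/1000,.155)[0])) for k in [*range(-56,-35,2),*range(36,57,2)]])
print(r.sense()["tool_pos"])
E
```

```text
S thin n [(-20, [141, 116, 100]), (-17, [163, 148, 144]), (-14, [124, 115, 115]), (-11, [96, 88, 87]), (-8, [94, 77, 72]), (-5, [129, 93, 68]), (-2, [227, 195, 144]), (1, [252, 239, 186]), (4, [245, 223, 166]), (7, [163, 129, 88]), (10, [113, 82, 57]), (13, [111, 80, 56]), (16, [106, 76, 52]), (19, [107, 77, 54]), (22, [109, 79, 55])]
S thin u [(-56, 57), (-54, 57), (-52, 58), (-50, 58), (-48, 61), (-46, 102), (-44, 177), (-42, 223), (-40, 235), (-38, 235), (-36, 235), (36, 244), (38, 244), (40, 243), (42, 242), (44, 233), (46, 191), (48, 124), (50, 93), (52, 91), (54, 90), (56, 91)]
S thick n [(-20, [62, 58, 60]), (-17, [61, 57, 59]), (-14, [62, 57, 60]), (-11, [65, 61, 61]), (-8, [144, 127, 97]), (-5, [248, 235, 178]), (-2, [253, 246, 199]), (1, [253, 247, 201]), (4, [253, 246, 200]), (7, [253, 243, 192]), (10, [237, 208, 151]), (13, [157, 120, 81]), (16, [116, 84, 58]), (19, [109, 78, 54]), (22, [107, 77, 53])]
S thick u [(-56, 60), (-54, 60), (-52, 60), (-50, 63), (-48, 84), (-46, 152), (-44, 232), (-42, 252), (-40, 252), (-38, 253), (-36, 253), (36, 253), (38, 253), (40, 253), (
[... 594 characters left out ...]
05), (42, 102), (44, 100), (46, 102), (48, 99), (50, 96), (52, 95), (54, 95), (56, 95)]
T thick n [(-20, [63, 61, 60]), (-17, [76, 73, 65]), (-14, [82, 82, 56]), (-11, [85, 86, 54]), (-8, [88, 90, 58]), (-5, [90, 92, 57]), (-2, [100, 101, 63]), (1, [109, 112, 70]), (4, [123, 122, 76]), (7, [128, 128, 80]), (10, [127, 128, 78]), (13, [98, 98, 63]), (16, [77, 74, 47]), (19, [74, 75, 47]), (22, [79, 78, 50])]
T thick u [(-56, 138), (-54, 141), (-52, 139), (-50, 138), (-48, 137), (-46, 137), (-44, 137), (-42, 136), (-40, 142), (-38, 144), (-36, 139), (36, 51), (38, 52), (40, 50), (42, 50), (44, 49), (46, 49), (48, 49), (50, 51), (52, 53), (54, 49), (56, 48)]
[ 0.7122197  -0.01033474  0.25555707]
```

Both boards measure centred and upright in their slots. One last check that the stored board has not moved, then I hand in.

```bash
python3 - <<'E'
from h import *
A=cv2.imread("pics/scene0.png"); c=cam("scene"); B=c["color"][:,:,::-1]
for nm,(y,x,h,w) in dict(stored=(312,185,12,50),spool=(240,280,30,25),pliers=(285,298,65,40)).items():
    a=cv2.cvtColor(A[y:y+h,x:x+w],6).astype(np.float32);b=cv2.cvtColor(np.ascontiguousarray(B[y:y+h,x:x+w]),6).astype(np.float32)
    print(nm,cv2.phaseCorrelate(a,b),abs(a-b).mean())
s=r.sense();print(s["time_s"],abs(s["qvel"]).max()); print(r.sign_off())
E
```

```text
stored ((-0.22972438198216238, 0.0862790540924161), 0.9628459938367208) 2.2733333
spool ((0.3391728982538318, 0.18871774806795116), 0.8757893339792887) 15.330667
pliers ((0.0036327683986812076, -0.010114439318520851), 0.8942699637677934) 20.758846
24.6 0.007052071997445135
the job is handed in; nothing more can be done
None
```

I stood the thick board in the wide slot and the thin board in the free narrow slot, both upright and centred in the scene view; the stored board, spool and pliers did not move, and I handed the job in at 24.6 s. I judged the thin board fully down from a hard stop at contact, because the camera could not settle its exact height.

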